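# Gauge the gap of a gel-casting stand

### The job

Pull the taper gauge straight up out of its snap-in holder by the handle, then lower its blade upright between the two plates of the gel-casting stand until it drags snugly on both plates; push gently, do not ram it down to the collar, and leave the neighbouring things where they are. The program finishes while holding: keep gripping the gauge at that depth and do not let go.

Things in the scene. Friction and masses are not known exactly. Their poses are not given: they have to be found in the camera images.
- gauge: loose taper gauge, 90 g, 123 mm tall, upright in the holder at the start. Origin at the blade's tip; z up along it, y across the blade's width, x across its thickness. From the tip up: steel blade 30 mm wide, 71 mm long, thickness growing evenly from 2 mm (tip) to 8 mm; collar 22 x 44 x 4 mm; grey ribbed handle 16 (x) x 32 (y) x 48 mm
- gauge_grip (a point): centre of the gauge's handle, 99 mm above the blade's tip, axes of the gauge; grip here from above across the 16 mm thickness (closing along x)
- gauge_tip (a point): middle of the blade's lower end (the tip), axes of the gauge. A stud stands out 2.5 mm from each narrow edge of the blade, 58 mm above the tip
- holder: fixed white block 44 x 90 mm, 85 mm high, on a foot 90 x 110 x 12 mm; origin under its centre, yaw as the gauge's. The blade stands in its slot (11 x 37 mm), tip 14 mm above the surface, collar lying on the block's top. Two sprung pawls hold the blade's studs: the gauge snaps free upwards at about 8 to 12 N within the first 10 mm; the tip leaves the slot after 71 mm
- stand: fixed gel-casting stand, foot 66 x 146 x 12 mm, a 61 mm high bracket at each end; origin under its centre, x across the gap from near to far plate, y along the plates. Both plates stand on a carriage that floats +-6 mm along x (300 N/m centring spring), so the gap follows a blade that is a little off to one side
- gap_mouth (a point): middle of the gap between the plates' lips (within 1 mm), on the level of the lips' centre lines, 85 mm above the surface; axes of the stand. The lips are round white bars 14 mm thick, 120 mm long along y, topping out 92 mm above the surface; the blade goes down between them. The gap is 3.2 to 5.6 mm, different each time, and so is the depth at which the blade drags
- plate_far: far (+x) glass plate of the stand; origin on its lip where the blade bears. Sprung: 2 N to start moving, then 6 N per mm. Drag on the blade starts with the tip 14 to 43 mm below the lips' centre lines, at 1.5 to 2 N, and grows about 4 N per further cm; a snug drag is about 4 to 6 N of downward push. The collar meets the lips at 64 mm
- plate_near: near (-x) glass plate of the stand, clamped at the set gap; otherwise like the far one
- petri_dish_1: closed petri dish, 91 mm across, 16 mm high, loose bystander; origin under its centre
- lab_timer: white bench timer, 62 x 72 x 20 mm, loose bystander; origin under its centre
- marker_a: marker pen lying down, 135 mm long, 17 mm thick, loose bystander; origin under its centre
There are look-alikes about, which are no part of the job. There is more than one size of the gauge; the one meant has the size given above.

How it is judged:
On the way:
1. the gripped gauge has been pulled out of the holder (z of gauge_tip in the frame of holder above 0.086 m and contact force between the fingers and gauge above 2 N), for 0.1 s.
At the end, for the whole second after the job is handed in: The gauge is gripped, at rest, upright and in line with the plates (0.15 rad), its tip 10 to 62 mm below the lips' centre lines and within 40 mm of mid-plate (15 mm across), and the blade is pressed by the far plate with 3 to 12 N, by the near plate with 2.5 to 13 N (contact force between the fingers and gauge above 2 N and contact force between gauge and plate_far between 3 and 12 N and contact force between gauge and plate_near between 2.5 and 13 N and z of gauge_tip in the frame of stand between 0.0225 and 0.075 m and y of gauge_tip in the frame of stand between -0.04 and 0.04 m and x of gauge_tip in the frame of stand between -0.015 and 0.015 m and angle between gauge's own z axis and vertical below 0.15 rad and angle between the y axis of gauge and the y axis of stand, either way round below 0.15 rad and linear speed of gauge below 0.01 m/s); the arm keeps its last pose, push and grip.
It fails at once if the blade is rammed or wrenched against a plate (over 30 N) (contact force between gauge and plate_far above 30 N or contact force between gauge and plate_near above 30 N).
It fails at once if a neighbouring loose thing is shoved more than 25 mm (distance of any of petri_dish_1, lab_timer, marker_a from where it was at the start of the episode above 0.025 m).
It also fails if it takes over 48 s, if anything falls off the work surface, if the arm or the gripper's body presses on something with over 40 N, if the wrist force passes 120 N, or if a joint passes its speed limit or range.

### The arm

A 7-joint arm with a two-finger parallel gripper is mounted at the origin on a cart in front of the work surface, level with it; the furniture and walls round the work are solid. World frame = base frame: x ahead of the robot, y to its left, z up, the work surface at z = 0. Lengths are in m, angles in rad, forces in N, time in s.
With the tool pointing down it reaches from about 0.425 to 0.925 m from the base axis. Payload 6.8 kg.
Tool frame: the origin (TCP) lies midway between the tips of the shut fingers; the grasp point (between the pads) lies 19 mm behind it; z points along the fingers, y is the line along which they close (so a half turn about z gives the same grasp; the last joint's range is limited). The gripper opens to 85 mm and grips with 20 to 120 N. Pads are 22 mm wide; open, the fingers measure 114 mm over their backs; the gripper's body (76 mm by 85 mm) begins 54 mm behind the grasp point. The pads swing forward as they close: fully open they stand 13 mm farther back than shut.
Start: joints at [-1.444, 0.477, 0.022, 1.555, -0.011, 1.109, -0.083], TCP at [0.157, 0.656, 0.231] pointing down, gripper open.
Joint ranges: [-2.96, 2.96], [-0.34, 2.1], [-1.41, 1.46], [0.24, 2.44], [-1.37, 4.51], [0.17, 1.92], [-2.96, 2.96]. Speed limits (rad/s): [2.39, 2.39, 3.14, 3.14, 3.14, 3.14, 3.14].

### API

Orientations are given as a unit quaternion [w, x, y, z].
In Python, from station import * gives the robot as it stands.
- The arm moves only by the shell command python3 -m creep 'ROWS' [FORCE]. ROWS is JSON, a list of rows, each a list of 7 numbers: the gripper command: -1 is shut, 1 is fully open, values between are in proportion, then the shift along the world's x, y, z in mm, then the turn, a rotation vector about the world's x, y, z in rad. A call has 1 to 5 rows; each row shifts and turns the commanded pose from where the row before left it; what a row does not reach is not made up. A row lasts 1/8 s, in which the tool goes at most 62.5 mm and 10.7 degrees, less where a joint would pass 70% of its speed; a pose out of reach is approached as far as the arm can. A call is refused whole if a number of a shift passes 62.5 or a number of a turn 0.188, either way. A call with a gripper value outside its range is refused whole. The fingers move at their own pace and stop on an object; FORCE is the grip in N (left out, the last holds). Time passes only in rows, so rows that do not move let the fingers close. It gives the time, the measured TCP pose, the force, the opening and the grip force at its end, in the units of the state.
- get_obs(): the state, without advancing time (a new reading comes with each control period).
- read_camera(name): name is "scene" or "side" or "wrist"; returns (picture, depth): 480x640x3 uint8, red, green, blue; 480x640 float32, m along the optical axis (not along the pixel's ray), 0 where there is no reading.
- camera_params(name): a dict with "intrinsics" (3x3 intrinsics, pixels), "cam_to_world" (4x4, takes a point from camera to world coordinates); the wrist camera has in their place "mount" (4x4, takes a point from camera to tool coordinates, whose origin is the TCP and whose axes are the flange's). Camera axes: x right, y up, looking along -z (the intrinsics and any distortion apply to the point x, -y, -z); pixel columns grow to the right and rows downward; lengths in m; the calibration is good to about 2 mm. A picture is of the moment at which its call begins: read the wrist's pose just before it. camera_params takes no time and is no camera call.
- hand_in(): hands the job in; it is judged then, once.
The state is a dict: "t": time; "q": joint angles; "joint_vel": joint speeds; "joint_torque": joint torques, N m; "eef_pos": TCP position; "tool_rot": TCP orientation; "contact_force": force on the tool from outside, world axes, zero at the start; "torque": the same for the moment, N m; "gripper_width": opening from 0.0 (shut) to 1.0 (fully open); "grasp_force": force on a finger pad.
Only numpy, scipy, OpenCV 4.12 (cv2) and the standard library are available. Lean on these libraries where they do the work, as an engineer would, in place of code of your own. Each camera call takes 0.05 s, during which the arm holds its last target. There are 200 camera calls.

## Working session

There is one attempt and no reset: what is moved stays moved. The work goes in short steps, Python scripts to look and compute and a shell command to move; the robot and the scene stay as the last step left them, time stands still between calls to the robot, and variables do not carry over. Pictures are saved under pics/ and viewed, at most 10 in all, crops included, and the job is handed in when it is done.

```bash
mkdir -p pics; ls; cat > h.py <<'E'
from station import *
import numpy as np, cv2
from scipy.spatial.transform import Rotation as R
def cloud(name):
    o=get_obs(); im,d=read_camera(name); p=camera_params(name)
    K=np.array(p["intrinsics"]); h,w=d.shape
    u,v=np.meshgrid(np.arange(w),np.arange(h))
    P=np.stack([(u-K[0,2])/K[0,0]*d,-(v-K[1,2])/K[1,1]*d,-d],-1)
    if "mount" in p:
        q=o["tool_rot"]; T=np.eye(4); T[:3,:3]=R.from_quat([q[1],q[2],q[3],q[0]]).as_matrix(); T[:3,3]=o["eef_pos"]
        T=T@np.array(p["mount"])
    else: T=np.array(p["cam_to_world"])
    W=P@T[:3,:3].T+T[:3,3]; W[d==0]=np.nan
    return im,d,W,p
E
python3 - <<'E'
from h import *
print(get_obs())
for n in ("scene","side"):
    im,d,W,p=cloud(n); print(n,{k:np.round(v,3).tolist() if not isinstance(v,str) else v for k,v in p.items()})
    cv2.imwrite(f"pics/{n}0.png",im[...,::-1]); np.savez(f"{n}0.npz",im=im,W=W)
E
```

```text
pics
{'t': 0.0, 'q': array([-1.44409455,  0.47781202,  0.02234664,  1.55641088, -0.01154462,
        1.10934043, -0.08311578]), 'joint_vel': array([ 0.00079737, -0.00145404, -0.00147269,  0.00066451,  0.00086674,
        0.00083278,  0.00184723]), 'joint_torque': array([-1.26294012e-04, -5.96450007e+01,  1.60796966e+00, -2.81207621e+01,
        1.24441463e-02,  9.29964735e-03,  8.49586002e-06]), 'eef_pos': array([0.15690778, 0.65590721, 0.230335  ]), 'tool_rot': array([-5.77857836e-05,  1.17141164e-01,  9.93114847e-01, -9.19733811e-04]), 'contact_force': array([-0.00788885, -0.57389961, -0.04885021]), 'torque': array([-0.00180463,  0.05774428, -0.0145147 ]), 'grasp_force': 0.0, 'gripper_width': 1.000085824219077}
scene {'intrinsics': [[595.78, 0.0, 317.7], [0.0, 595.78, 232.023], [0.0, 0.0, 1.0]], 'cam_to_world': [[0.8, 0.387, -0.459, -0.003], [-0.6, 0.511, -0.615, -0.575], [-0.003, 0.767, 0.641, 0.727], [0.0, 0.0, 0.0, 1.0]]}
side {'intrinsics': [[599.758, 0.0, 311.48], [0.0, 599.758, 236.45], [0.0, 0.0, 1.0]], 'cam_to_world': [[-1.0, 0.022, 0.015, 0.459], [0.005, -0.393, 0.92, 1.034], [0.026, 0.919, 0.393, 0.538], [0.0, 0.0, 0.0, 1.0]]}
```

View pics/scene0.png

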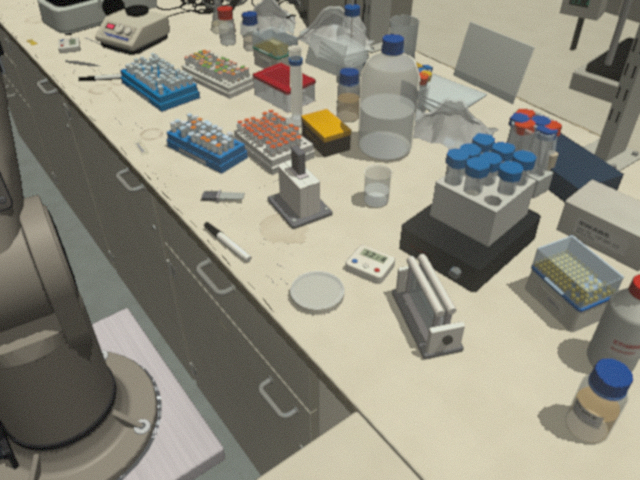

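View pics/side0.png

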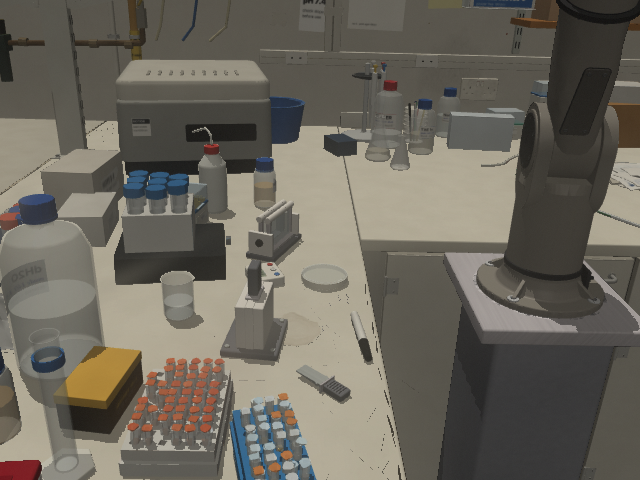

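The scene picture shows the gauge handle at (298,160) in the holder (299,190). The stand is at (430,305), the dish at (316,292), the timer at (370,263) and the pen at (228,242). A look-alike gauge lies at (222,196). In the side picture the handle is at (254,280) and the stand at (273,235).

```bash
python3 - <<'E'
from h import *
for n,g,h,s in (("scene",(298,162),(299,182),(430,290)),("side",(254,282),(252,310),(275,235))):
    f=np.load(n+"0.npz");W=f["W"];im=f["im"]
    print(n,"table z",np.round(W[330,380] if n=="scene" else W[330,400],3),"handle",W[g[1],g[0]].round(3),"block",W[h[1],h[0]].round(3))
    c=W[g[1],g[0]][:2]
    r=np.hypot(*(W[...,:2]-c).transpose(2,0,1))
    for lo,hi,rad in ((.095,.15,.04),(.078,.088,.07)):
        m=(r<rad)&(W[...,2]>lo)&(W[...,2]<hi); P=W[m]
        rc=cv2.minAreaRect((P[:,:2]*1000).astype(np.float32)); print(lo,m.sum(),np.round(rc[0],1),np.round(rc[1],1),round(rc[2],1),"zmax",np.percentile(P[:,2],98).round(4))
    c=W[s[1],s[0]][:2]; print("stand px",W[s[1],s[0]].round(3))
    r=np.hypot(*(W[...,:2]-c).transpose(2,0,1))
    for lo,hi in ((.005,.02),(.086,.11),(.05,.066),(.022,.2)):
        m=(r<.12)&(W[...,2]>lo)&(W[...,2]<hi); P=W[m]
        if m.sum()>5:
            rc=cv2.minAreaRect((P[:,:2]*1000).astype(np.float32)); print(lo,m.sum(),np.round(rc[0],1),np.round(rc[1],1),round(rc[2],1),"zmax",np.percentile(P[:,2],98).round(4))
f=np.load("scene0.npz");a=cv2.resize(f["im"][220:370,240:500][...,::-1],None,fx=3,fy=3,interpolation=cv2.INTER_CUBIC);cv2.imwrite("pics/c1.png",a)
for n,u,v in (("dish",316,292),("timer",370,263),("pen",228,242)): print(n,f["W"][v,u].round(3))
E
```

```text
scene table z [ 0.45  -0.133  0.002] handle [0.525 0.191 0.119] block [0.515 0.176 0.086]
0.095 326 [530.7 201. ] [36.6 17.1] 80.2 zmax 0.1372
0.078 503 [530.5 203.5] [95.1 44.1] 84.5 zmax 0.0875
stand px [ 0.504 -0.175  0.092]
0.005 1238 [ 515.8 -157. ] [160.1 122.8] 50.6 zmax 0.0197
0.086 1033 [ 517.3 -161.6] [122.3  33.5] 67.3 zmax 0.093
0.05 759 [ 519.1 -162.8] [144.  55.] 68.0 zmax 0.0654
0.022 3245 [ 542.8 -176.2] [149.7 109.5] 67.1 zmax 0.0923
side table z [ 0.213 -0.242 -0.254] handle [0.532 0.222 0.114] block [0.533 0.252 0.083]
0.095 404 [532.2 208.4] [34.1 16. ] 80.5 zmax 0.1384
0.078 654 [532.9 207.9] [92.4 43.9] 83.2 zmax 0.0875
stand px [ 0.518 -0.135  0.04 ]
0.005 627 [ 535.7 -109.8] [170.  190.3] 8.9 zmax 0.0198
0.086 342 [ 517.7 -156.3] [125.   32.1] 67.0 zmax 0.0938
0.05 496 [ 542.8 -135.3] [192.1 113.3] 21.2 zmax 0.0653
0.022 1743 [ 541.5 -136.4] [195.8 119.9] 24.2 zmax 0.093
dish [ 0.411 -0.015  0.014]
timer [ 0.528 -0.017  0.017]
pen [0.359 0.184 0.014]
```

View pics/c1.png

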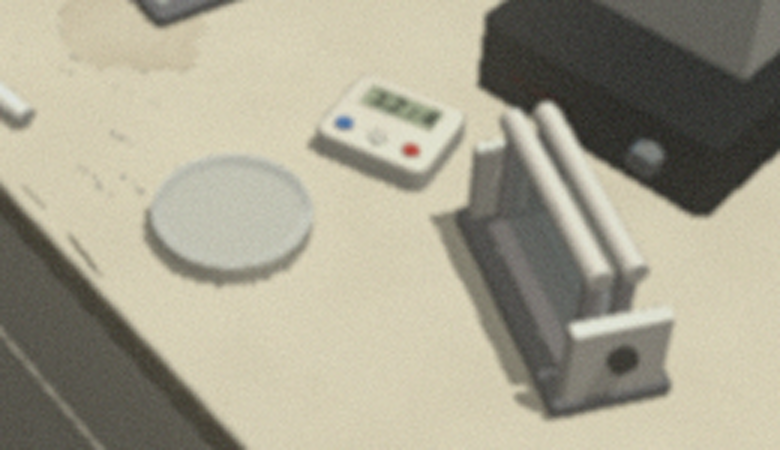

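The crop shows the dish at the left, the timer at the centre and the two white lips of the stand running upper left to lower right. The gap between the lips is clear. Next I check for obstacles along the path before moving.

```bash
python3 - <<'E'
from h import *
P=np.vstack([np.load(n+"0.npz")["W"].reshape(-1,3) for n in("scene","side")]);P=P[np.isfinite(P[:,0])]
a=np.array([.157,.656]);b=np.array([.531,.205]);c=np.array([.5175,-.159])
for p,q in((a,b),(b,c)):
  for t in np.linspace(0,1,7):
    x=p+t*(q-p); r=np.hypot(*(P[:,:2]-x).T)
    print(x.round(3),[np.percentile(P[r<k][:,2],99.7).round(3) if (r<k).sum()>20 else None for k in (.08,.12,.16)])
o=get_obs();q=o["tool_rot"];print(R.from_quat([*q[1:],q[0]]).as_matrix().round(3))
E
```

```text
[0.157 0.656] [np.float64(0.275), np.float64(0.275), np.float64(0.275)]
[0.219 0.581] [np.float64(0.275), np.float64(0.274), np.float64(0.264)]
[0.282 0.506] [np.float64(0.002), np.float64(0.003), np.float64(0.026)]
[0.344 0.43 ] [np.float64(0.003), np.float64(0.033), np.float64(0.062)]
[0.406 0.355] [np.float64(0.015), np.float64(0.061), np.float64(0.071)]
[0.469 0.28 ] [np.float64(0.087), np.float64(0.137), np.float64(0.136)]
[0.531 0.205] [np.float64(0.138), np.float64(0.137), np.float64(0.137)]
[0.531 0.205] [np.float64(0.138), np.float64(0.137), np.float64(0.137)]
[0.529 0.144] [np.float64(0.138), np.float64(0.137), np.float64(0.137)]
[0.526 0.084] [np.float64(0.085), np.float64(0.136), np.float64(0.137)]
[0.524 0.023] [np.float64(0.021), np.float64(0.06), np.float64(0.125)]
[ 0.522 -0.038] [np.float64(0.092), np.float64(0.092), np.float64(0.177)]
[ 0.52  -0.098] [np.float64(0.093), np.float64(0.093), np.float64(0.121)]
[ 0.518 -0.159] [np.float64(0.093), np.float64(0.093), np.float64(0.093)]
[[-0.973  0.233 -0.   ]
 [ 0.233  0.973 -0.002]
 [-0.    -0.002 -1.   ]]
```

```bash
python3 -m creep '[[1,37,-45,0,0,0,-0.146],[1,37,-45,0,0,0,-0.146],[1,37,-45,0,0,0,-0.146],[1,37,-45,0,0,0,-0.146],[1,37,-45,0,0,0,-0.146]]' 40; python3 -m creep '[[1,37,-45,0,0,0,-0.146],[1,37,-45,0,0,0,-0.146],[1,37,-45,0,0,0,-0.146],[1,37,-45,-10,0,0,-0.146],[1,37,-45,-10,0,0,-0.146]]'
```

```text
t: 0.72
eef_pos: [0.3429, 0.4297, 0.2311]
tool_rot: [-0.0, 0.466, 0.885, -0.0]
contact_force: [1.2, 0.8, 0.5]
gripper_width: 0.999
grasp_force: 0.0
t: 1.35
eef_pos: [0.5278, 0.2051, 0.2111]
tool_rot: [-0.0, 0.751, 0.66, 0.0]
contact_force: [0.3, 1.0, 0.4]
gripper_width: 0.997
grasp_force: 0.0
```

```bash
python3 - <<'E'
from h import *
im,d,W,p=cloud("wrist"); cv2.imwrite("pics/w1.png",im[...,::-1]); np.savez("w1.npz",im=im,W=W)
o=get_obs();print(o["eef_pos"],o["contact_force"])
r=np.hypot(*(W[...,:2]-[.5316,.205]).transpose(2,0,1))
for lo,hi,rad in ((.128,.145,.04),(.095,.145,.04),(.08,.0875,.07)):
    m=(r<rad)&(W[...,2]>lo)&(W[...,2]<hi); P=W[m]
    if m.sum()<10: print(lo,m.sum());continue
    rc=cv2.minAreaRect((P[:,:2]*1000).astype(np.float32)); print(lo,m.sum(),np.round(rc[0],1),np.round(rc[1],1),round(rc[2],1),"zmed",np.median(P[:,2]).round(4))
E
```

```text
[0.53198727 0.19633192 0.21035608] [ 3.31265953 -6.16221004  0.35987303]
0.128 1505 [531.9 205.7] [31.3 15.9] 83.0 zmed 0.1373
0.095 1830 [531.9 205.8] [31.4 16.4] 82.2 zmed 0.1371
0.08 5475 [532.1 205.1] [90.4 44. ] 83.3 zmed 0.0856
```

View pics/w1.png

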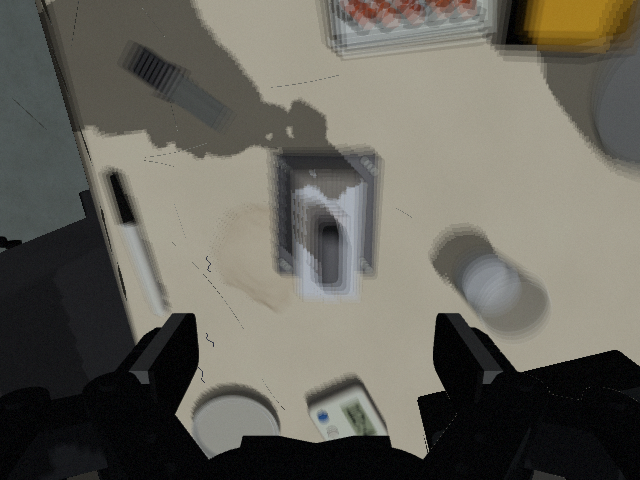

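The wrist picture is slightly motion-blurred. It shows the handle at (330,250) between the open fingers, and its measured size of 31x16 mm matches the gauge. I now descend in steps.

```bash
python3 -m creep '[[1,5,0,0,0,0,0],[1,0,0,-20,0,0,0],[1,0,0,-15,0,0,0],[1,0,0,0,0,0,0]]'
```

```text
t: 1.9
eef_pos: [0.5306, 0.2072, 0.175]
tool_rot: [-0.0, 0.749, 0.663, -0.001]
contact_force: [0.1, 0.6, -0.3]
gripper_width: 1.002
grasp_force: 0.0
```

```bash
python3 -m creep '[[1,1,-1.5,-25,0,0,0],[1,0,0,-25,0,0,0],[1,0,0,-20,0,0,0],[1,0,0,-8,0,0,0],[1,0,0,0,0,0,0]]'; python3 -m creep '[[-1,0,0,0,0,0,0],[-1,0,0,0,0,0,0],[-1,0,0,0,0,0,0],[-1,0,0,0,0,0,0],[-1,0,0,0,0,0,0]]' 40
```

```text
t: 2.52
eef_pos: [0.5331, 0.2053, 0.0985]
tool_rot: [-0.0, 0.749, 0.662, -0.0]
contact_force: [0.5, 0.4, 1.0]
gripper_width: 0.997
grasp_force: 0.0
t: 3.15
eef_pos: [0.5332, 0.2051, 0.0986]
tool_rot: [0.0, 0.75, 0.662, 0.0]
contact_force: [0.1, 0.2, 4.5]
gripper_width: 0.183
grasp_force: 39.6
```

```bash
python3 -m creep '[[-1,0,0,0,0,0,0],[-1,0,0,3,0,0,0],[-1,0,0,4,0,0,0],[-1,0,0,5,0,0,0],[-1,0,0,5,0,0,0]]' 60; python3 -m creep '[[-1,0,0,10,0,0,0],[-1,0,0,10,0,0,0],[-1,0,0,15,0,0,0],[-1,0,0,15,0,0,0],[-1,0,0,15,0,0,0]]'; python3 -m creep '[[-1,0,0,15,0,0,0],[-1,0,0,15,0,0,0],[-1,0,0,10,0,0,0],[-1,0,0,0,0,0,0],[-1,0,0,0,0,0,0]]'
```

```text
t: 3.78
eef_pos: [0.5334, 0.2049, 0.116]
tool_rot: [0.0, 0.75, 0.662, 0.0]
contact_force: [-0.7, 0.3, -0.4]
gripper_width: 0.185
grasp_force: 59.7
t: 4.4
eef_pos: [0.5332, 0.205, 0.1816]
tool_rot: [0.0, 0.75, 0.662, 0.0]
contact_force: [-0.0, -0.0, -0.7]
gripper_width: 0.177
grasp_force: 59.7
t: 5.03
eef_pos: [0.5327, 0.2049, 0.2198]
tool_rot: [-0.0, 0.75, 0.662, -0.0]
contact_force: [-0.5, 0.6, -0.1]
gripper_width: 0.182
grasp_force: 59.7
```

```bash
python3 -m creep '[[-1,-2,-40,0,0,0,-0.035],[-1,-2,-45,0,0,0,-0.035],[-1,-2,-45,0,0,0,-0.035],[-1,-2,-45,0,0,0,-0.035],[-1,-2,-45,0,0,0,-0.035]]'; python3 -m creep '[[-1,-2,-45,0,0,0,-0.035],[-1,-2,-45,0,0,0,-0.035],[-1,-1,-35,0,0,0,-0.035],[-1,0,-19,0,0,0,0],[-1,0,0,0,0,0,0]]'; python3 -m creep '[[-1,0,0,0,0,0,0],[-1,0,0,0,0,0,0]]'
python3 - <<'E'
from h import *
o=get_obs();t=o["eef_pos"];print(t,o["tool_rot"])
for n in("scene","side"):
    im,d,W,p=cloud(n); cv2.imwrite(f"pics/{n}2.png",im[...,::-1]); np.savez(f"{n}2.npz",im=im,W=W)
    r=np.hypot(*(W[...,:2]-[.5175,-.159]).transpose(2,0,1))
    for lo,hi,rad in ((.125,.205,.05),(.135,.19,.03),(.188,.205,.04),(.086,.1,.09)):
        m=(r<rad)&(W[...,2]>lo)&(W[...,2]<hi); P=W[m]
        if m.sum()<10: print(lo,m.sum());continue
        rc=cv2.minAreaRect((P[:,:2]*1000).astype(np.float32)); print(n,lo,m.sum(),np.round(rc[0],1),np.round(rc[1],1),round(rc[2],1),"z",P[:,2].min().round(4))
im=np.load("scene2.npz")["im"];side=np.load("side2.npz")["im"]
a=cv2.resize(im[180:380,330:530],(400,400));b=cv2.resize(side[130:330,180:380],(400,400));cv2.imwrite("pics/c2.png",np.hstack([a,b])[...,::-1])
E
```

```text
t: 5.65
eef_pos: [0.5224, -0.0164, 0.2198]
tool_rot: [-0.0, 0.805, 0.593, -0.0]
contact_force: [0.8, 0.3, -0.2]
gripper_width: 0.178
grasp_force: 59.6
t: 6.28
eef_pos: [0.5173, -0.1605, 0.2198]
tool_rot: [-0.0, 0.835, 0.55, -0.001]
contact_force: [0.4, 0.7, -0.8]
gripper_width: 0.18
grasp_force: 59.6
t: 6.52
eef_pos: [0.5182, -0.1576, 0.2201]
tool_rot: [-0.0, 0.834, 0.552, -0.0]
contact_force: [0.5, 0.4, -0.6]
gripper_width: 0.176
grasp_force: 59.6
[ 0.51819222 -0.15756915  0.22005294] [-3.44168760e-04  8.34022099e-01  5.51730930e-01 -3.18962106e-05]
scene 0.125 408 [ 516.6 -159.7] [34.3  7.7] 68.6 z 0.1353
scene 0.135 352 [ 515.3 -158.7] [32.8  7.7] 75.5 z 0.1353
scene 0.188 77 [ 516.4 -159.8] [33.9  7.3] 68.7 z 0.1882
scene 0.086 1031 [ 517.2 -161.9] [121.4  32.8] 67.0 z 0.086
side 0.125 266 [ 518.1 -155. ] [36.7 10. ] 63.9 z 0.1346
side 0.135 203 [ 517.1 -155. ] [35.9  6.8] 64.0 z 0.1363
side 0.188 74 [ 518.1 -155. ] [36.7 10. ] 63.9 z 0.1887
side 0.086 336 [ 515.6 -158.6] [127.1  33.9] 64.8 z 0.086
```

View pics/c2.png

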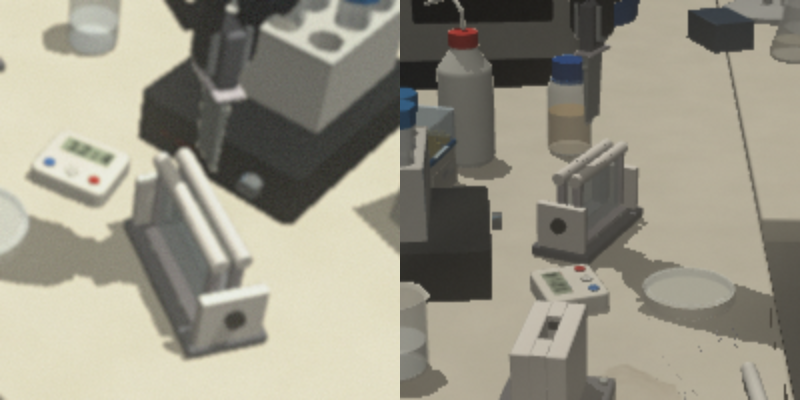

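The blade hangs upright above the lips: scene crop (212,130), with the lips at (200,200). I refine the across-gap offset from the profile of the two lips.

```bash
python3 - <<'E'
from h import *
ps=[get_obs()["eef_pos"]]
for yaw in (-23,):
  for n in("scene","side"):
    C=[]
    for k in range(5):
        im,d,W,p=cloud(n); ps.append(get_obs()["eef_pos"]); C.append(W.reshape(-1,3))
    P=np.vstack(C);P=P[np.isfinite(P[:,0])]
    L=P[(np.hypot(P[:,0]-.5175,P[:,1]+.159)<.075)&(P[:,2]>.080)&(P[:,2]<.1)]
    # best yaw: minimise width
    best=None
    for a in np.radians(np.arange(-28,-18,.25)):
        ux=np.array([np.cos(a),np.sin(a)]);s=L[L[:,2]>.087][:,:2]@ux; w=np.percentile(s,98)-np.percentile(s,2)
        if best is None or w<best[0]: best=(w,a)
    a=best[1];a0=np.radians(-23);ux=np.array([np.cos(a0),np.sin(a0)]);uy=np.array([-ux[1],ux[0]])
    s=(L[:,:2]-[.5182,-.1576])@ux*1000; v=(L[:,:2]-[.5182,-.1576])@uy*1000
    print(n,"yaw",np.degrees(a),"v",np.percentile(v,[1,99]).round(1))
    for b in range(-20,21,2):
        m=(s>=b)&(s<b+2); print(b+1,m.sum(),(np.percentile(L[m][:,2],90)*1000).round(1) if m.sum()>3 else None,end=" | ")
    print()
    B=P[(np.abs((P[:,:2]-[.5182,-.1576])@ux)<.02)&(np.abs((P[:,:2]-[.5182,-.1576])@uy)<.012)&(P[:,2]>.14)&(P[:,2]<.195)]
    sb=(B[:,:2]-[.5182,-.1576])@ux*1000; A=np.c_[B[:,2]-.135,np.ones(len(B))]
    print("blade face s = slope,tip:",np.linalg.lstsq(A,sb,rcond=None)[0],len(B))
print(np.mean(ps,0),np.std(ps,0))
E
```

```text
scene yaw -22.25 v [-64.2  54.8]
-19 0 None | -17 4 88.7 | -15 507 89.0 | -13 659 90.9 | -11 492 92.1 | -9 468 92.8 | -7 348 92.4 | -5 331 91.8 | -3 195 90.3 | -1 36 87.8 | 1 0 None | 3 217 88.9 | 5 809 90.2 | 7 538 92.0 | 9 431 92.5 | 11 412 92.6 | 13 304 92.0 | 15 248 90.7 | 17 93 88.9 | 19 0 None | 21 0 None | 
blade face s = slope,tip: [-39.95828299  -0.7406992 ] 1093
side yaw -23.5 v [-59.2  61.2]
-19 1 None | -17 49 91.1 | -15 318 90.8 | -13 268 92.7 | -11 159 93.3 | -9 133 93.5 | -7 95 92.9 | -5 56 92.2 | -3 13 87.7 | -1 2 None | 1 21 89.5 | 3 190 90.7 | 5 277 91.9 | 7 201 93.1 | 9 124 93.6 | 11 120 93.3 | 13 63 92.5 | 15 35 91.2 | 17 3 None | 19 0 None | 21 0 None | 
blade face s = slope,tip: [-38.94845834  -0.81715377] 670
[ 0.51809544 -0.15867173  0.22031207] [5.87797771e-05 3.54123800e-04 3.81116193e-05]
```

Lip midline and blade agree within about 0.5 mm, and the yaw is -23°, which also matches. I lower the gauge.

```bash
python3 -m creep '[[-1,0,0,-10,0,0,0],[-1,0,0,-15,0,0,0],[-1,0,0,-12,0,0,0],[-1,0,0,-5,0,0,0],[-1,0,0,0,0,0,0]]'; python3 -m creep '[[-1,0,0,-3,0,0,0],[-1,0,0,-3,0,0,0],[-1,0,0,-3,0,0,0],[-1,0,0,-3,0,0,0],[-1,0,0,0,0,0,0]]';
```

```text
t: 7.75
eef_pos: [0.5178, -0.159, 0.1778]
tool_rot: [-0.0, 0.835, 0.551, -0.0]
contact_force: [-0.5, 0.7, -1.1]
gripper_width: 0.181
grasp_force: 59.6
t: 8.38
eef_pos: [0.5179, -0.159, 0.1661]
tool_rot: [-0.0, 0.835, 0.551, -0.0]
contact_force: [0.9, 0.5, -0.8]
gripper_width: 0.179
grasp_force: 59.6
```

```bash
python3 -m creep '[[-1,0,0,-2,0,0,0],[-1,0,0,-2,0,0,0],[-1,0,0,-2,0,0,0],[-1,0,0,0,0,0,0]]'
```

```text
t: 8.88
eef_pos: [0.5179, -0.159, 0.1601]
tool_rot: [-0.0, 0.835, 0.551, -0.0]
contact_force: [0.2, -0.3, -0.6]
gripper_width: 0.18
grasp_force: 59.6
```

```bash
python3 -m creep '[[-1,0,0,-2,0,0,0],[-1,0,0,-2,0,0,0],[-1,0,0,-2,0,0,0],[-1,0,0,0,0,0,0]]'
```

```text
t: 9.38
eef_pos: [0.5179, -0.159, 0.1541]
tool_rot: [-0.0, 0.835, 0.551, -0.0]
contact_force: [-0.8, -0.3, -1.5]
gripper_width: 0.175
grasp_force: 59.6
```

```bash
python3 -m creep '[[-1,0,0,-1.5,0,0,0],[-1,0,0,-1.5,0,0,0],[-1,0,0,-1.5,0,0,0],[-1,0,0,0,0,0,0]]'
```

```text
t: 9.88
eef_pos: [0.518, -0.159, 0.1497]
tool_rot: [-0.0, 0.835, 0.551, -0.0]
contact_force: [-0.4, 0.1, -1.0]
gripper_width: 0.177
grasp_force: 59.6
```

```bash
python3 -m creep '[[-1,0,0,-1.5,0,0,0],[-1,0,0,-1.5,0,0,0],[-1,0,0,-1.5,0,0,0],[-1,0,0,0,0,0,0]]'; python3 - <<'E'
from h import *
F=[]
for i in range(6): read_camera("wrist"); F.append(get_obs()["contact_force"])
print(np.mean(F,0),np.std(F,0))
E
```

```text
t: 10.38
eef_pos: [0.518, -0.159, 0.1452]
tool_rot: [-0.0, 0.835, 0.551, -0.0]
contact_force: [-0.0, -0.5, -0.6]
gripper_width: 0.183
grasp_force: 59.6
[ 0.27854795 -0.16221114 -0.90790338] [0.53268787 0.48965081 0.43241059]
```

```bash
python3 -m creep '[[-1,0,0,-1.5,0,0,0],[-1,0,0,-1.5,0,0,0],[-1,0,0,-1,0,0,0],[-1,0,0,0,0,0,0]]'
```

```text
t: 11.18
eef_pos: [0.518, -0.159, 0.1412]
tool_rot: [-0.0, 0.835, 0.551, -0.0]
contact_force: [1.0, 0.0, -1.1]
gripper_width: 0.179
grasp_force: 59.6
```

```bash
python3 -m creep '[[-1,0,0,-1.5,0,0,0],[-1,0,0,-1.5,0,0,0],[-1,0,0,-1,0,0,0],[-1,0,0,0,0,0,0]]'
```

```text
t: 11.68
eef_pos: [0.518, -0.159, 0.1373]
tool_rot: [-0.0, 0.835, 0.551, -0.0]
contact_force: [0.1, -0.2, -0.3]
gripper_width: 0.177
grasp_force: 59.8
```

```bash
python3 -m creep '[[-1,0,0,-1.5,0,0,0],[-1,0,0,-1.5,0,0,0],[-1,0,0,-1,0,0,0],[-1,0,0,0,0,0,0]]'; python3 - <<'E'
from h import *
F=[]
for i in range(6): read_camera("wrist"); F.append(get_obs()["contact_force"])
print(np.mean(F,0),np.std(F,0))
E
```

```text
t: 12.18
eef_pos: [0.518, -0.159, 0.1333]
tool_rot: [-0.0, 0.835, 0.551, 0.0]
contact_force: [0.8, -0.3, 1.0]
gripper_width: 0.176
grasp_force: 59.9
[ 0.26520054 -0.0789959   0.81374593] [0.42651885 0.36946169 0.43465309]
```

```bash
python3 -m creep '[[-1,0,0,-1,0,0,0],[-1,0,0,-1,0,0,0],[-1,0,0,-1,0,0,0],[-1,0,0,-1,0,0,0],[-1,0,0,0,0,0,0]]'; python3 - <<'E'
from h import *
F=[]
for i in range(6): read_camera("wrist"); F.append(get_obs()["contact_force"])
print(np.mean(F,0),np.std(F,0))
E
```

```text
t: 13.1
eef_pos: [0.518, -0.159, 0.1292]
tool_rot: [-0.0, 0.835, 0.551, -0.0]
contact_force: [1.6, -0.6, 3.3]
gripper_width: 0.174
grasp_force: 60.1
[ 0.4063137  -0.0517753   2.20309592] [0.54088965 0.23363448 0.68452921]
```

```bash
python3 -m creep '[[-1,0,0,-1,0,0,0],[-1,0,0,-1,0,0,0],[-1,0,0,-1,0,0,0],[-1,0,0,-0.5,0,0,0],[-1,0,0,0,0,0,0]]'; python3 - <<'E'
from h import *
F=[]
for i in range(8): read_camera("side"); F.append(get_obs()["contact_force"])
print(np.mean(F,0),np.std(F,0),get_obs()["torque"])
im=read_camera("side")[0];s=read_camera("scene")[0]
a=cv2.resize(s[180:380,330:530],(400,400));b=cv2.resize(im[130:330,180:380],(400,400));cv2.imwrite("pics/c3.png",np.hstack([a,b])[...,::-1])
E
```

```text
t: 14.02
eef_pos: [0.5181, -0.159, 0.1258]
tool_rot: [0.0, 0.835, 0.551, 0.0]
contact_force: [-0.1, -0.1, 3.7]
gripper_width: 0.176
grasp_force: 60.3
[ 0.38937426 -0.15041612  3.83788327] [0.43324336 0.29344841 0.47769994] [-0.07301851 -0.14237956  0.04707966]
```

View pics/c3.png

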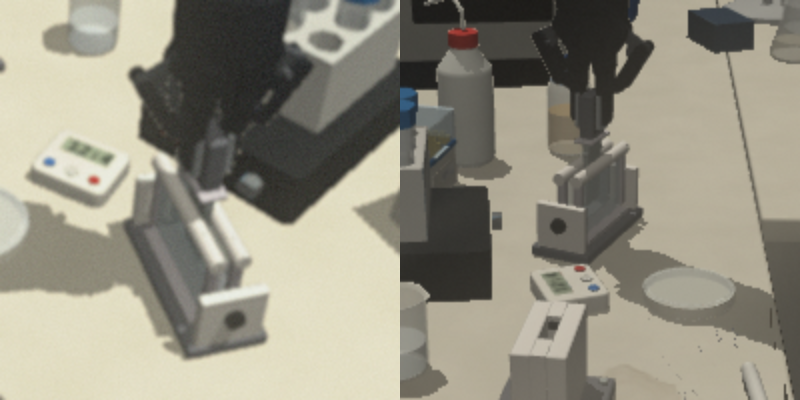

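The blade is in the gap between both lips, with the collar still above them at scene crop (212,195). The push is 4.7 N, inside the snug band, and the side load is small. I hand in while holding.

```bash
python3 -c "
from station import *
print(hand_in())"
```

```text
the job is handed in; nothing more can be done
None
```

I pulled the gauge out of its holder and lowered it upright between the plates. It is handed in still gripped, pushing down with about 4.7 N, tip about 44 mm below the lips' centre lines; no verdict came back.

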